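# Pair the smoke alarm with its receiver

### The job

The smoke alarm has a new battery; pair it with its receiver by touch alone: first press the blue key on the receiver all the way down and let it come up, then push the alarm's yellow battery drawer fully home, and last press the round red button in the middle of the alarm all the way down, keep it down for at least two seconds and let it go. Do not press the red button while the drawer is still out, and do not press the receiver's white or green key. Grip and lift nothing: the alarm stays seated flat in its holder, and the things standing around stay where they are.

Things in the scene. Friction and masses are not known exactly. Their poses are not given: they have to be found in the camera images.
- holder: fixed grey round plate screwed to the counter, 134 dia, with a rim 10 high; the smoke alarm sits in it. Origin at the centre of its underside, on the counter, z up
- alarm: white round smoke alarm, 120 dia, shell 42 high, about 0.4 kg, loose in the holder (underside 4 above the counter, 2.5 side play, then the rim stops it). Origin at the centre of its underside, z up; its x axis is the direction in which the drawer is pushed home, from the drawer's face to the centre; the drawer faces the robot, up to 32 degrees askew
- drawer (a joint): battery drawer of the alarm: how far it stands out, 0 fully home, 0.020 fully out; it starts 0.010 to 0.018 out, slides along the alarm's x axis with about 1.5 N of friction, stays where it is left, and has a hard stop at 0
- drawer_face (a point): centre of the front face of the yellow battery drawer (face 36 wide, 20 high, centre 28 above the counter, so from 18 to 38); it moves with the drawer. Fully home, the face is 65 from the alarm's axis, 5 proud of the white shell
- test (a joint): red round test button in the middle of the alarm's top: 34 dia. Joint value: how far it is pressed, 0 (up) to 0.006 (fully down); it springs back up. It begins to move at about 1.5 N and is fully down at 5 N
- test_top (a point): centre of the top face of the red test button, 56 above the counter when up; it moves with the button
- receiver: fixed white receiver box, 110 (x) x 190 (y) x 35 high, with three round keys in a row along its y axis, 52 apart, in any order of colours, and a black stub antenna 50 high, 12 dia at its corner (x +43, y +83). Origin at the centre of its underside, on the counter, z up
- key_blue (a joint): the blue round key on top of the receiver (the pairing key): 26 dia, in a black collar of 42 dia whose top is 6 below the key's. Joint value: how far it is pressed, 0 (up) to 0.006 (fully down); it springs back up. It begins to move at about 1.5 N and is fully down at 5 N
- key_blue_top (a point): centre of the top face of the blue key, 53 above the counter when up; it moves with the key
- key_white (a joint): the white round key on top of the receiver (not to be pressed): 26 dia, in a black collar of 42 dia whose top is 6 below the key's. Joint value: how far it is pressed, 0 (up) to 0.006 (fully down); it springs back up. It begins to move at about 1.5 N and is fully down at 5 N
- key_white_top (a point): centre of the top face of the white key, 53 above the counter
- key_green (a joint): the green round key on top of the receiver (not to be pressed): 26 dia, in a black collar of 42 dia whose top is 6 below the key's. Joint value: how far it is pressed, 0 (up) to 0.006 (fully down); it springs back up. It begins to move at about 1.5 N and is fully down at 5 N
- key_green_top (a point): centre of the top face of the green key, 53 above the counter
- pill_orange: bystander, loose: orange pill bottle with a white cap, 32 dia x 65 high mm; origin at the centre of its underside, z up
- pill_white: bystander, loose: white pill bottle with a red cap, 38 dia x 70 high mm; origin at the centre of its underside, z up
- old_battery: bystander, loose: old block battery lying flat, 46 x 26 x 17 mm; origin under its middle, x along its length
- screwdriver: bystander, loose: blue screwdriver lying down, 180 long, 26 thick mm; origin under its middle, x along its length
- glue: bystander, loose: white glue bottle with an orange cap, 52 dia x 150 high mm; origin at the centre of its underside, z up
- mug: bystander, loose: blue mug with one handle, 80 dia x 90 high mm; origin at the centre of its underside, z up
Mind the look-alikes: they are no part of the job. What is shaped like the holder but purple is not meant.

How it is judged:
By the outcome, as a careful person would: the job done as asked, in the order asked, and still so for the second after the job is handed in, with the robot touching nothing.
It also fails if it takes over 56 s, if anything falls off the work surface, if the arm or the gripper's body presses on something with over 40 N, if the wrist force passes 120 N, or if a joint passes its speed limit or range.

### The arm

A 7-joint arm with a two-finger parallel gripper is mounted at the origin on the work surface. World frame = base frame: x ahead of the robot, y to its left, z up, the work surface at z = 0. Lengths are in mm, angles in rad, forces in N, time in s.
With the tool pointing down it reaches from about 425 to 800 mm from the base axis. Payload 8.3 kg.
Tool frame: the origin (TCP) lies midway between the tips of the shut fingers; the grasp point (between the pads) lies 19 mm behind it; z points along the fingers, y is the line along which they close (so a half turn about z gives the same grasp; the last joint's range is limited). The gripper opens to 85 mm and grips with 20 to 120 N. Pads are 22 mm wide; open, the fingers measure 114 mm over their backs; the gripper's body (76 mm by 85 mm) begins 54 mm behind the grasp point. The pads swing forward as they close: fully open they stand 13 mm farther back than shut.
Start: joints at [-1.387, 0.383, 0.016, 1.37, -0.006, 1.388, -0.046], TCP at [152.637, 606.057, 231.279] pointing down, gripper open.
Joint ranges: [-2.95, 2.95], [-0.25, 2.06], [-1.52, 1.56], [0.18, 2.33], [-1.44, 4.58], [0.02, 2.06], [-3.01, 3.01]. Speed limits (rad/s): [2.39, 2.39, 3.01, 3.01, 3.14, 3.14, 3.14].

### API

Orientations are given as a unit quaternion [x, y, z, w].
In Python, from rig import reach, move_linear, movej, let_go, clamp, wait, ik, read_state, snapshot, get_calibration, PlanningError, finish_job, look_for gives the robot as it stands. Calls block until the motion is done:
- reach(position, orientation): joint-space move of the TCP to a pose.
- move_linear(position, ori=None, velocity=150): straight line of the TCP; ori=None keeps the orientation; velocity is the mean speed in mm/s.
- movej(angles): joint-space move.
- let_go() and clamp(force=None): open the fingers fully, or close them until they stop; force is the grip in N (None keeps the last).
- wait(seconds).
- ik(position, orientation): joint angles nearest the present ones, or None.
- read_state(): the state.
- snapshot(name): name is "scene" or "top" or "wrist"; returns (picture, depth): 420x560x3 uint8, red, green, blue; 420x560 float32, mm along the optical axis (not along the pixel's ray), 0 where there is no reading.
- get_calibration(name): a dict with "intrinsics" (3x3 intrinsics, pixels), "rvec" (rotation vector, rad) and "tvec" (3), from world to camera coordinates, as OpenCV has them. Camera axes: x right, y down, z forward; pixel columns grow to the right and rows downward; lengths in mm; the calibration is good to about 2 mm. A picture is of the moment at which its call begins: read the wrist's pose just before it. get_calibration takes no time and is no camera call; for the wrist camera it gives the pose at the moment of the call.
A pose or a line that the arm cannot do raises PlanningError and nothing moves.
- finish_job(): hands the job in; it is judged then, once.
Trained networks look in the newest picture that a camera, given by its name, has taken for a name from the list of things; names that differ only in an ending like _2 or _b are one class to them, and where a whole thing is asked for, a point or a joint stands for the part that bears it (a point fixed in the world has none). Each returns a list of dicts, best first, with "confidence" (0 to 1); they miss things now and then, are a little off and sometimes report something else, mostly with a low value. They report only what shows in the picture. A call takes as long as a camera call. They do not tell look-alikes from the thing itself.
- look_for(camera, thing): "xyz" ([x, y, z] in mm, in world coordinates, good to about 4 mm: the middle of the surface that is visible of it).
The state is a dict: "time_s": time; "q": joint angles; "dq": joint speeds; "joint_torque": joint torques, N m; "ee_pos": TCP position; "tool_rot": TCP orientation; "force": force on the tool from outside, world axes, zero at the start; "wrist_torque": the same for the moment, N m; "gripper_width": finger opening in mm; "gripper_force": force on a finger pad.
Only numpy, scipy, OpenCV 4.12 (cv2) and the standard library are available. Lean on these libraries where they do the work, as an engineer would, in place of code of your own. Each camera call takes 0.05 s, during which the arm holds its last target. There are 200 camera calls.

## Working session

There is one attempt and no reset: what is moved stays moved. The work goes in short steps, each a Python script; the robot and the scene stay as the last script left them, time stands still between calls to the robot, and variables do not carry over. Pictures are saved under pics/ and viewed, at most 10 in all, crops included, and the job is handed in when it is done.

```bash
mkdir -p pics; python3 - <<'E'
from rig import *
import cv2
for c in ("top","scene"):
    im,d=snapshot(c); cv2.imwrite(f"pics/{c}1.png",im[:,:,::-1])
    for t in ("alarm","holder","drawer_face","test_top","receiver","key_blue_top","key_white_top","key_green_top"):
        print(c,t,[(([round(v) for v in r["xyz"]]),round(r["confidence"],2)) for r in look_for(c,t)][:3])
print(read_state()["time_s"])
E
```

```text
top alarm [([579, -203, 43], 0.92), ([518, -196, 40], 0.61)]
top holder [([217, -270, 2], 0.92), ([583, -163, 5], 0.66), ([519, -197, 40], 0.58)]
top drawer_face [([515, -197, 35], 0.63)]
top test_top [([695, 13, 69], 0.7), ([591, -212, 60], 0.46)]
top receiver [([582, 205, 37], 0.63)]
top key_blue_top [([591, 205, 57], 0.64)]
top key_white_top [([580, -199, 47], 0.48), ([606, -7, 64], 0.17)]
top key_green_top [([591, -212, 59], 0.67), ([602, 160, 56], 0.52)]
scene alarm [([595, -209, 42], 0.92)]
scene holder [([608, -203, 3], 0.95), ([212, -267, 4], 0.9)]
scene drawer_face [([522, -197, 38], 0.42)]
scene test_top [([592, -209, 54], 0.46), ([416, -6, 26], 0.33)]
scene receiver [([622, -13, 54], 0.7), ([609, 201, 36], 0.57), ([533, -415, 52], 0.15)]
scene key_blue_top [([605, -205, 4], 0.24)]
scene key_white_top []
scene key_green_top [([608, 160, 54], 0.6)]
0.9
```

View pics/top1.png

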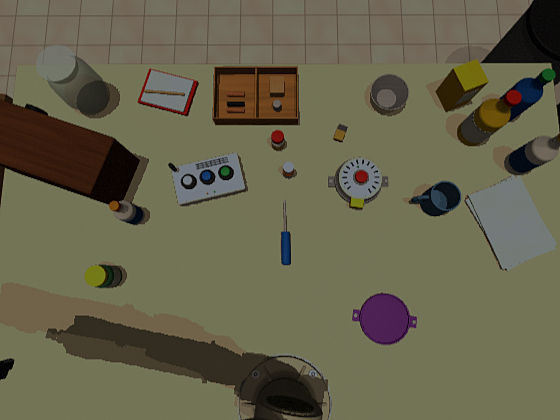

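View pics/scene1.png

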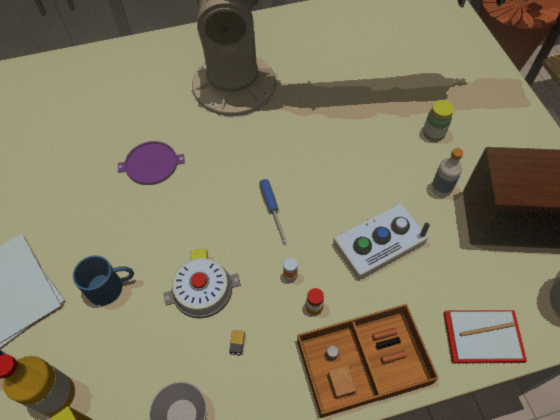

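The top view shows the receiver with white (188,181), blue (207,177) and green (226,172) keys. The alarm's red button is at (361,178) and its yellow drawer at (357,202), with the mug to the right at (440,198). Next I'll measure these by colour and depth.

```bash
cat >h.py <<'E'
from rig import *
import cv2, numpy as np
from scipy.spatial.transform import Rotation as R
HUE={"red":[(0,8),(172,180)],"yellow":[(22,36)],"blue":[(100,128)],"green":[(45,85)]}
def cloud(c,name=None):
    cal=get_calibration(c); im,d=snapshot(c)
    if name: cv2.imwrite(f"pics/{name}.png",im[:,:,::-1])
    K=np.array(cal["intrinsics"]); M=cv2.Rodrigues(np.array(cal["rvec"],float))[0]; t=np.array(cal["tvec"],float).ravel()
    v,u=np.indices(d.shape); p=np.stack([(u-K[0,2])/K[0,0]*d,(v-K[1,2])/K[1,1]*d,d],-1)
    return im,d,(p-t)@M
def seg(im,d,P,col,near,rad,zmin=15,zmax=75):
    h=cv2.cvtColor(im,cv2.COLOR_RGB2HSV); m=np.zeros(d.shape,bool)
    for a,b in HUE[col]: m|=(h[...,0]>=a)&(h[...,0]<=b)
    m&=(h[...,1]>120)&(h[...,2]>50)&(d>0)&(np.linalg.norm(P[...,:2]-near,axis=-1)<rad)&(P[...,2]>zmin)&(P[...,2]<zmax)
    return P[m],m
def down(yaw): # tool z down, tool y (closing line) at world yaw+90deg
    return (R.from_euler("z",yaw)*R.from_euler("x",np.pi)).as_quat()
E
python3 - <<'E'
from h import *
for c in ("top","scene"):
    im,d,P=cloud(c)
    for col,n,r in (("red",(591,-210),35),("yellow",(518,-197),40),("blue",(591,205),35),("green",(604,160),30)):
        q,m=seg(im,d,P,col,n,r)
        if len(q): print(c,col,len(q),q.mean(0).round(1),np.median(q,0).round(1),q.min(0).round(),q.max(0).round())
# wrist look
s=read_state(); print(R.from_quat(s["tool_rot"]).as_matrix().round(2))
cal=get_calibration("wrist"); M=cv2.Rodrigues(np.array(cal["rvec"],float))[0]
print("cam pos",-M.T@np.array(cal["tvec"]).ravel(), "axis",M[2], s["ee_pos"])
for y in (0,.5,-.5,1.57,-1.57): print(y, ik([540,190,330],down(y)), ik([530,-200,330],down(y)))
E
```

```text
top red 122 [ 590.2 -210.6   55.5] [ 590.1 -210.4   56. ] [ 575. -228.   46.] [ 608. -194.   62.]
top yellow 113 [ 521.1 -199.5   37.3] [ 520.2 -199.9   37.4] [ 509. -217.   30.] [ 534. -181.   42.]
top blue 68 [593.2 209.   56.7] [593.8 208.5  57.4] [582. 198.  46.] [607. 220.  62.]
top green 62 [605.5 158.3  56.3] [605.7 157.8  56.3] [594. 147.  51.] [616. 169.  60.]
scene red 188 [ 591.9 -210.5   54.2] [ 591.7 -210.6   54.4] [ 575. -227.   46.] [ 608. -194.   59.]
scene yellow 139 [ 521.3 -198.6   36.5] [ 520.8 -198.2   36.6] [ 507. -218.   21.] [ 533. -181.   41.]
scene blue 78 [593.6 208.3  55.4] [593.5 208.3  55.8] [583. 198.  50.] [605. 220.  61.]
scene green 67 [606.4 157.9  56.1] [605.6 157.5  56. ] [596. 147.  52.] [616. 169.  62.]
[[-0.97  0.24 -0.  ]
 [ 0.24  0.97  0.  ]
 [ 0.   -0.   -1.  ]]
cam pos [ 85.46406706 622.1858842  372.51644082] axis [ 0.26502795 -0.06783364 -0.96185175] [152.61555277 606.08911707 231.28296474]
0 [-0.91972661  0.27717003  0.68572126  1.36069481 -0.17415688  1.56426962
 -1.82264703] [-0.23244065  0.26179848  0.68965769  1.37741568 -0.1654415   1.56047845
 -1.12881448]
0.5 [-0.88741787  0.27121475  0.64092849  1.35933702 -0.16088728  1.56305966
 -1.33377954] [-0.4104644   0.31203995  0.95050393  1.38416756 -0.2524833   1.57203087
 -0.55466623]
-0.5 [-1.28230403  0.51093565  1.36500288  1.37351    -0.50060421  1.64385291
 -2.05710981] [-0.60248637  0.49131638  1.36626158  1.39012355 -0.48127184  1.63501098
 -1.36704793]
1.57 [-0.87177911  0.26861248  0.61949373  1.35866957 -0.15471556  1.5625526
 -0.26895375] [-0.51421399  0.37166231  1.13390816  1.38758664 -0.33536193  1.58945381
  0.58467325]
-1.57 [-0.61052299  0.24470082  0.2760488   1.34670204 -0.06608369  1.55913387
  2.80085734] [-0.60248637  0.49131638  1.36626158  1.39012355 -0.48127184  1.63501098
 -2.43704793]
```

```bash
python3 - <<'E'
from h import *
im,d,P=cloud("top")
for n,(a,b,c,e) in dict(box=(80,205,0,140),mug=(175,220,405,465),glue=(195,225,105,148),pillsbet=(120,180,265,300),green=(260,290,80,125)).items():
    q=P[a:b,c:e].reshape(-1,3); q=q[q[:,2]>30]
    print(n,q.min(0).round(),q.max(0).round(),np.percentile(q[:,2],95))
clamp(20)
s=read_state();print(s["time_s"],s["ee_pos"],s["force"],s["gripper_width"])
b=down(np.deg2rad(170.7))
for p in ([300,360,300],[593.5,208.4,300],[593.5,208.4,50],[430,-100,200],[485,-193,30],[591,-210.5,50]): print(p,np.round(ik(p,b),2) if ik(p,b) is not None else None)
E
```

```text
box [295.  -5.  30.] [ 867.  756. 1116.] 182.50107445876012
mug [ 295. -459.   30.] [ 569.   -5. 1116.] 91.65069145837941
glue [295.  -5.  30.] [ 545.  481. 1116.] 150.50861282709582
pillsbet [295. -27.  30.] [ 762.   49. 1116.] 72.49999259417254
green [295.  -5.  31.] [ 356.  494. 1116.] 102.12896778912838
1.8167 [152.62603025 606.05700689 231.28244062] [0.09185639 0.87927617 0.56216879] 0.2742991889910783
[300, 360, 300] [-1.08  0.01  0.14  1.66 -0.    1.47  0.47]
[593.5, 208.4, 300] [-0.68  0.39  0.42  1.25 -0.16  1.54  1.13]
[593.5, 208.4, 50] [-0.67  0.56  0.38  1.59 -0.23  1.04  1.19]
[430, -100, 200] [-0.92 -0.06  1.06  1.92  0.05  1.25  1.53]
[485, -193, 30] [-0.46  0.55  0.99  1.92 -0.55  0.98  2.19]
[591, -210.5, 50] [-0.23  0.63  0.73  1.6  -0.47  1.09  2.04]
```

```bash
cat >>h.py <<'E'
B=down(np.deg2rad(170.7))
def F(): return np.array(read_state()["force"],float)
def push(start,direc,maxmm,fstop,step=0.5,v=25):
    """step along direc until the reaction (tared here) exceeds fstop; returns travel and force log"""
    start=np.array(start,float); direc=np.array(direc,float); wait(0.2); f0=F(); log=[]
    for s in np.arange(step,maxmm+.01,step):
        move_linear(start+s*direc,velocity=v); f=-(F()-f0)@direc; log.append((float(s),round(float(f),1)))
        if f>fstop: break
    return log
E
python3 - <<'E'
from h import *
move_linear([152.6,606,310]); reach([300,360,300],B); reach([593.5,208.4,120],B); move_linear([593.5,208.4,58],velocity=60)
log=push([593.5,208.4,58],[0,0,-1],14,10)
wait(.4); print(log,read_state()["ee_pos"],F())
move_linear([593.5,208.4,70],velocity=60)
s=read_state();print(s["time_s"],s["ee_pos"],s["force"])
E
```

```text
[(0.5, -0.5), (1.0, 0.7), (1.5, 1.1), (2.0, 1.5), (2.5, 2.0), (3.0, 1.4), (3.5, 3.1), (4.0, 2.4), (4.5, 2.1), (5.0, 3.9), (5.5, 3.2), (6.0, 4.0), (6.5, 4.0), (7.0, 5.7), (7.5, 9.2), (8.0, 12.5)] [593.64138728 208.42700339  51.06049377] [-1.99970846 -0.86917655 12.84206466]
11.2667 [593.22214559 208.33860576  69.818608  ] [ 0.01211288  0.16992308 -0.06979892]
```

```bash
python3 - <<'E'
from h import *
c=np.array([591,-210.5]); a=np.deg2rad(-9.3); u=np.array([np.cos(a),np.sin(a)])
move_linear([593.5,208.4,200],velocity=250); reach([470,0,220],B)
p=c-u*107; p=[*p,28]; reach([p[0],p[1],120],B); move_linear(p,velocity=80)
log=push(p,[*u,0],38,6.0,step=1,v=30)
wait(.2);s=read_state(); e=np.array(s["ee_pos"]); print(log,e,"dist",(c-e[:2])@u,s["force"])
im,d,P=cloud("scene","push")
cv2.imwrite("pics/pushc.png",cv2.resize(im[200:340,110:300,::-1],None,fx=4,fy=4))
print(s["time_s"])
E
```

```text
[(1.0, 0.8), (2.0, 1.4), (3.0, 0.9), (4.0, 1.0), (5.0, 0.8), (6.0, 1.6), (7.0, 0.8), (8.0, 0.9), (9.0, 0.5), (10.0, 1.9), (11.0, 0.7), (12.0, 1.8), (13.0, 1.4), (14.0, 2.1), (15.0, 2.3), (16.0, 2.5), (17.0, 2.0), (18.0, 1.5), (19.0, 1.8), (20.0, 1.2), (21.0, 1.7), (22.0, 2.3), (23.0, 1.9), (24.0, 2.1), (25.0, 2.6), (26.0, 2.4), (27.0, 1.0), (28.0, 1.7), (29.0, 1.6), (30.0, 2.8), (31.0, 4.6), (32.0, 4.9), (33.0, 5.9), (34.0, 9.8)] [ 517.72603342 -198.55568039   27.80202719] dist 74.24108047596648 [-8.13879816  1.62268106  5.64740548]
23.9667
```

View pics/pushc.png

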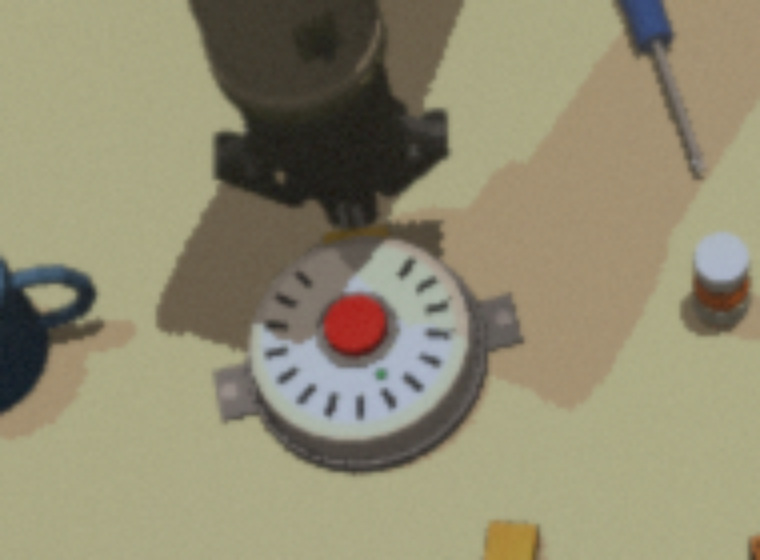

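The crop shows the fingers against the yellow face at about (355,235). The drawer looks nearly flush and the alarm flat in its holder. I'll back off and measure.

```bash
python3 - <<'E'
from h import *
c=np.array([591,-210.5]); a=np.deg2rad(-9.3); u=np.array([np.cos(a),np.sin(a)])
p=c-u*110; move_linear([*p,28],velocity=60); move_linear([*p,150],velocity=200)
reach([470,-60,230],B)
for cam in ("top","scene"):
    im,d,P=cloud(cam,"after_"+cam)
    r,_=seg(im,d,P,"red",(591,-210),35); y,_=seg(im,d,P,"yellow",(525,-199),40)
    if len(y): print(cam,r.mean(0).round(1),len(y),y.mean(0).round(1),"ext",np.percentile((c-y[:,:2])@u,[2,50,98]).round(1))
    w=P[(np.linalg.norm(P[...,:2]-c,axis=-1)<52)&(np.linalg.norm(P[...,:2]-c,axis=-1)>28)&(P[...,2]>35)&(P[...,2]<65)]
    A=np.c_[w[:,:2]-c,np.ones(len(w))]; print("shell plane",np.linalg.lstsq(A,w[:,2],rcond=None)[0].round(3))
cv2.imwrite("pics/afterc.png",cv2.resize(im[200:340,110:300,::-1],None,fx=4,fy=4))
s=read_state();print(s["time_s"],s["force"])
E
```

```text
shell plane [1.1000e-02 6.0000e-03 4.5055e+01]
scene [ 594.4 -210.9   54.3] 33 [ 531.8 -200.9   36.8] ext [56.9 59.9 63.5]
shell plane [ 6.0000e-03 -6.0000e-03  4.3583e+01]
26.3083 [-0.57624765 -0.40956229 -0.38530426]
```

View pics/afterc.png

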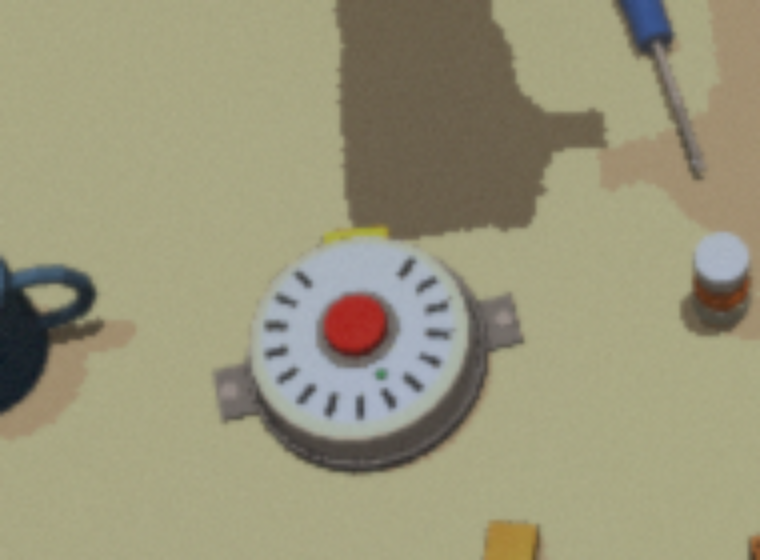

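The drawer face is at about 66 from the shifted centre, against 65 when home. The push ended on a hard stop at about 10 N, and the shell plane is flat. Now the red button.

```bash
python3 - <<'E'
from h import *
x,y=593.5,-211
reach([x,y,130],B); move_linear([x,y,64],velocity=80)
log=push([x,y,64],[0,0,-1],17,10)
print(log,read_state()["ee_pos"],F()); wait(2.6); print(F())
move_linear([x,y,80],velocity=60); move_linear([x,y,160],velocity=200); reach([470,-60,230],B); 
s=read_state();print(s["time_s"],s["force"])
c=np.array([x,y]); a=np.deg2rad(-9.3); u=np.array([np.cos(a),np.sin(a)])
im,d,P=cloud("scene","end"); r,_=seg(im,d,P,"red",(591,-210),35); yy,_=seg(im,d,P,"yellow",(525,-199),40)
print(r.mean(0),len(yy),np.percentile((c-yy[:,:2])@u,[2,50,98]).round(1))
E
```

```text
[(0.5, 1.1), (1.0, 0.3), (1.5, 1.2), (2.0, 0.6), (2.5, 0.6), (3.0, 1.0), (3.5, 0.6), (4.0, 0.9), (4.5, 1.2), (5.0, 1.2), (5.5, 1.0), (6.0, 0.5), (6.5, 0.1), (7.0, 1.7), (7.5, 1.3), (8.0, 3.1), (8.5, 3.7), (9.0, 3.4), (9.5, 2.8), (10.0, 3.6), (10.5, 3.7), (11.0, 3.5), (11.5, 4.9), (12.0, 5.6), (12.5, 5.1), (13.0, 4.8), (13.5, 6.3), (14.0, 7.3), (14.5, 11.3)] [ 593.58647944 -211.0659141    50.12955072] [-2.74144896  1.23016863 10.32692804]
[-2.39796004  2.00051113 11.19858021]
40.3667 [0.85225    0.62967206 0.87350116]
[ 594.55661358 -210.9576162    54.66318978] 33 [59.3 62.3 66.6]
```

View pics/end.png

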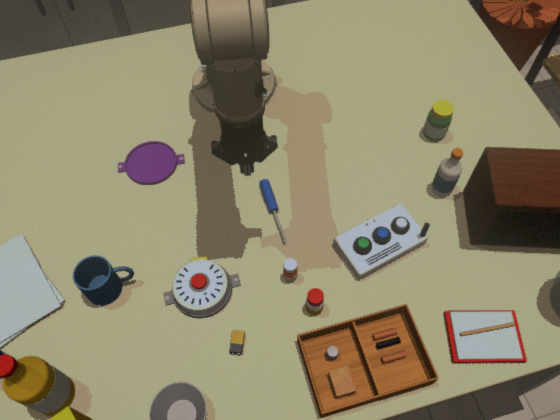

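The red button bottomed at TCP z 50.1, as it should. The blue key stopped at z 51 where 47 was expected. Before handing in, I'll check the receiver's heights.

```bash
python3 - <<'E'
from h import *
for cam in ("scene","top"):
    im,d,P=cloud(cam)
    for n,c in (("blue",(593.5,208.4)),("green",(606,158)),("white",(581,259)),("red",(594,-211))):
        rr=np.linalg.norm(P[...,:2]-c,axis=-1); z=P[...,2]
        print(cam,n,[np.round(np.percentile(z[(rr>=a)&(rr<b)&(z>-20)],[10,50,90]),1) for a,b in ((0,9),(15,20),(25,30))])
    h=cv2.cvtColor(im,cv2.COLOR_RGB2HSV)
    ctr=np.argwhere(np.linalg.norm(P[...,:2]-(593.5,208.4),axis=-1)<6); print(cam,"uv",ctr.mean(0))
    m=(np.abs(P[...,0]-500)<20)&(np.abs(P[...,1]-205)<60); print("counter near rec",np.median(P[m][:,2]))
    m=(np.abs(P[...,0]-480)<20)&(np.abs(P[...,1]+205)<40); print("counter near alarm",np.median(P[m][:,2]))
cv2.imwrite("pics/rec.png",cv2.resize(snapshot("scene")[0][190:290,320:440,::-1],None,fx=5,fy=5))
E
```

```text
scene blue [array([53.6, 55.3, 57.7]), array([38. , 45.1, 47.6]), array([31.2, 34.4, 36.7])]
scene green [array([53.7, 55.8, 58. ]), array([37. , 45.1, 47.8]), array([31.2, 33.7, 36.8])]
scene white [array([53.1, 55.5, 58.1]), array([36. , 45. , 48.1]), array([30.7, 33.4, 36.3])]
scene red [array([52.7, 54.8, 57.6]), array([43.7, 46.7, 54.5]), array([42. , 44.6, 46.8])]
scene uv [231.84210526 382.26315789]
counter near rec -1.2749581180467988
counter near alarm -1.060107376992758
top blue [array([55.6, 57.3, 59.3]), array([37.7, 46.4, 49.2]), array([32.3, 35.4, 37.6])]
top green [array([54.7, 57.2, 59.4]), array([39.6, 46.7, 49.1]), array([32.3, 35.6, 37.7])]
top white [array([55.1, 56.8, 58.5]), array([38.4, 46.6, 49.9]), array([32.5, 35.4, 38. ])]Traceback (most recent call last):
  File "<stdin>", line 6, in <module>
    return _quantile_unchecked(
        a, q, axis, out, overwrite_input, method, keepdims, weights)
    return _ureduce(a,
                    func=_quantile_ureduce_func,
    ...<5 lines>...
                    overwrite_input=overwrite_input,
                    method=method)
    r = func(a, **kwargs)
    result = _quantile(arr,
                       quantiles=q,
    ...<2 lines>...
                       out=out,
                       weights=wgt)
    slices_having_nans = np.isnan(arr[-1, ...])
                                  ~~~^^^^^^^^^
IndexError: index -1 is out of bounds for axis 0 with size 0
```

The cameras put all three key tops at about 57, corrected for their 1 mm offset at the counter. That agrees with touch: first contact at 57, a 6 mm spring stroke, then a hard stop at 51 and over 12 N. So the blue key went fully down, and the task's stated height of 53 is simply 4 mm low. The final picture also shows the drawer home and the surroundings in place.

```bash
python3 -c "
from rig import *
print(finish_job())"
```

```text
the job is handed in; nothing more can be done
None
```

I pressed the blue key fully down and released it, pushed the drawer home, then held the red button down for at least 2.6 s and released it. The job is handed in at about 41 s, and no verdict came back.

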